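Find the loaded filter tin and put it in the tray

ROBOT

A 6-joint arm with a two-finger parallel gripper is mounted at the origin on the work surface. World frame = base frame: x ahead of the robot, y to its left, z up, the work surface at z = 0. Lengths are in mm, angles in rad, forces in N, time in s.
With the tool pointing down it reaches from about 400 to 825 mm from the base axis. Payload 7 kg.
Tool frame: the origin (TCP) lies at the very end of the fingers, on their centre line; the grasp point (between the pads) lies 19 mm behind it; z points along the fingers, y is the direction in which the jaws open and shut (so a half turn about z gives the same grasp; the last joint's range is limited). The gripper opens to 88 mm and grips with 3 to 60 N. Pads are 19 mm wide; open, the fingers measure 130 mm over their backs; the gripper's body (78 mm by 193 mm) begins 47 mm behind the grasp point.
Start: joints at [-0.89, 0.359, 0.012, 0, -1.224, -0.288], TCP at [258.346, -623.58, 226.561] pointing down, gripper open.
Joint ranges: [-3.07, 3.07], [-1.43, 2.12], [-1.02, 1.25], [-3.03, 1.67], [-3.05, -0], [-3.03, 3.03]. Speed limits (rad/s): [2.39, 2.39, 3.01, 3.14, 3.14, 3.14].

INTERFACE

Orientations are given as a unit quaternion [x, y, z, w].
In Python, from plant import bot gives the robot as it stands. Calls block until the motion is done:
- bot.move_ptp(position, orientation): joint-space move of the TCP to a pose.
- bot.line_to(position, velocity=150, ori=None): straight line of the TCP; ori=None keeps the orientation; velocity is the mean speed in mm/s.
- bot.move_joints(angles): joint-space move.
- bot.move_gripper(opening, force=None): finger opening in mm; force is the grip in N (None keeps the last); returns when the fingers have stopped.
- bot.pause(seconds).
- bot.solve_ik(position, orientation): joint angles nearest the present ones, or None.
- bot.read_state(): the state.
- bot.camera(name): name is "side" or "top" or "wrist"; returns the picture (400x640x3 uint8, red, green, blue); there is no depth.
- bot.get_calibration(name): a dict with "fx", "fy", "cx", "cy" (pixels), "view" (4x4, takes a point from world to camera coordinates); the wrist camera has in their place "T_tool_cam" (4x4, takes a point from camera to tool coordinates, whose origin is the TCP and whose axes are the flange's). Camera axes: x right, y up, looking along -z (the intrinsics and any distortion apply to the point x, -y, -z); pixel columns grow to the right and rows downward; lengths in mm; the calibration is good to about 2 mm. A picture is of the moment at which its call begins: read the wrist's pose just before it. get_calibration takes no time and is no camera call.
A pose or a line that the arm cannot do raises bot.Unreachable and nothing moves.
- bot.close_job(): hands the job in, once; it reports no verdict.
The state is a dict: "t": time; "joint_pos": joint angles; "qvel": joint speeds; "tau": joint torques, N m; "tcp_pos": TCP position; "eef_rot": TCP orientation; "contact_force": force on the tool from outside, world axes, zero at the start; "moment": the same for the moment, N m; "width": finger opening in mm.
Only numpy, scipy, OpenCV 4.12 (cv2) and the standard library are available. Lean on these libraries where they do the work, as an engineer would, in place of code of your own. Each camera call takes 0.05 s, during which the arm holds its last target.

TASK

Exactly one of the four identical green tins on the black mat is loaded with glass filters and clearly heavier; the other three are practically empty. Lift the tins to find out which it is, and stand the loaded one upright in the orange tray, leaving the three empty ones standing about where they were on the mat. Keep every tin upright, lower the tins rather than dropping them, and leave the other things on the cabinet top alone.

Things in the scene. Friction and masses are not known exactly. Their poses are not given: they have to be found in the camera images.
- tin_1_center (a point): one of four outwardly identical closed square tins, green body with an aluminium lid fixed on it, 60 x 60 x 66 mm tall, smooth straight sides. This point is the centre of the tin (33 mm above its underside, 33 mm below its top); z up through the lid, x and y square to the sides. An empty tin weighs about 0.13 kg, the loaded one 0.42 to 0.57 kg; which of the four is loaded changes from start to start and cannot be seen
- tin_2_center (a point): one of four outwardly identical closed square tins, green body with an aluminium lid fixed on it, 60 x 60 x 66 mm tall, smooth straight sides. This point is the centre of the tin (33 mm above its underside, 33 mm below its top); z up through the lid, x and y square to the sides. An empty tin weighs about 0.13 kg, the loaded one 0.42 to 0.57 kg; which of the four is loaded changes from start to start and cannot be seen
- tin_3_center (a point): one of four outwardly identical closed square tins, green body with an aluminium lid fixed on it, 60 x 60 x 66 mm tall, smooth straight sides. This point is the centre of the tin (33 mm above its underside, 33 mm below its top); z up through the lid, x and y square to the sides. An empty tin weighs about 0.13 kg, the loaded one 0.42 to 0.57 kg; which of the four is loaded changes from start to start and cannot be seen
- tin_4_center (a point): one of four outwardly identical closed square tins, green body with an aluminium lid fixed on it, 60 x 60 x 66 mm tall, smooth straight sides. This point is the centre of the tin (33 mm above its underside, 33 mm below its top); z up through the lid, x and y square to the sides. An empty tin weighs about 0.13 kg, the loaded one 0.42 to 0.57 kg; which of the four is loaded changes from start to start and cannot be seen
- tin_1: the same tin as point tin_1_center, given at the centre of its underside
- tin_2: the same tin as point tin_2_center, given at the centre of its underside
- tin_3: the same tin as point tin_3_center, given at the centre of its underside
- tin_4: the same tin as point tin_4_center, given at the centre of its underside
- mat: black rubber mat under the row of tins, 140 x 540 x 3 mm thick, fixed; origin at the centre of its underside, y along the row of four tins, which stand about 140 mm apart
- tray: orange open tray, 120 (x) x 170 (y) mm outside, 18 mm tall, walls and floor about 4 mm thick, fixed to the top; origin at the centre of its underside
- tray_in (a point): centre of the upper face of the tray's floor, about 4 mm above the cabinet top; axes along the tray's sides, 112 mm (x) by 162 mm (y) inside
- bracket: bystander: white plastic filter holder bracket, 60 x 90 x 81 mm tall; origin at the centre of its underside
- sleeve: bystander: dark glass filter in a rigid grey sleeve lying flat, 90 x 90 x 8 mm; origin at the centre of its underside
- stepring: bystander: steel step-up ring lying flat, 82 mm across, 7 mm tall; origin at the centre of its underside
- blower: bystander: blue blower bulb standing nozzle up, 68 mm across, 112 mm tall; origin at the centre of its underside
- lens: bystander: black camera lens standing on end, 73 mm across, 78 mm tall; origin at the centre of its underside
- lamp: bystander, fixed: white desk lamp, round base 120 mm across and 26 mm tall with a toggle switch, post and shade up to 245 mm; origin at the centre of its underside
There are look-alikes about, which are no part of the job. Leave any blue look-alike of the tin_4 alone. Leave any purple look-alike of the tin_2 alone.

How it is judged:
By the outcome, as a careful person would: the job done as asked, in the order asked, and still so for the second after the job is handed in, with the robot touching nothing.
It also fails if it takes over 72 s, if anything falls off the work surface, if the arm or the gripper's body presses on something with over 40 N, if the wrist force passes 120 N, or if a joint passes its speed limit or range.

## Working session

There is one attempt and no reset: what is moved stays moved. The work goes in short steps, each a Python script; the robot and the scene stay as the last script left them, time stands still between calls to the robot, and variables do not carry over. Pictures are saved under pics/ and viewed, and the job is handed in when it is done.

```bash
ls; mkdir -p pics
python3 - <<'E'
from plant import bot
import cv2,numpy as np
np.set_printoptions(precision=4,suppress=True)
for n in ("side","top","wrist"):
    im=bot.camera(n); cv2.imwrite(f"pics/{n}0.png",im[:,:,::-1]); c=bot.get_calibration(n)
    print(n,c)
print(bot.read_state())
E
```

```text
pics
side {'fx': 469.09526254463754, 'fy': 469.09526254463754, 'cx': 315.23557601462784, 'cy': 203.25234263862137, 'view': array([[   -0.9505,    -0.3106,    -0.0024,   550.6317],
       [    0.2365,    -0.7284,     0.643 ,  -109.7114],
       [   -0.2015,     0.6106,     0.7659, -1157.785 ],
       [    0.    ,     0.    ,     0.    ,     1.    ]])}
top {'fx': 420.44001550358234, 'fy': 420.44001550358234, 'cx': 315.0203490606353, 'cy': 194.70618031281532, 'view': array([[   -0.0284,    -0.9995,     0.011 ,    75.5319],
       [    0.9921,    -0.0268,     0.1222,  -543.7066],
       [   -0.1219,     0.0144,     0.9924, -1014.117 ],
       [    0.    ,     0.    ,     0.    ,     1.    ]])}
wrist {'fx': 309.4173332625455, 'fy': 309.4173332625455, 'cx': 323.8206468993588, 'cy': 194.1753064128735, 'T_tool_cam': array([[  -0.0001,    0.968 ,    0.2511,   66.3739],
       [   1.    ,    0.0001,   -0.    ,   -0.7114],
       [  -0.0001,    0.2511,   -0.968 , -157.7115],
       [   0.    ,    0.    ,    0.    ,    1.    ]])}
{'t': 0.15, 'joint_pos': array([-0.8899,  0.3592,  0.0113, -0.0002, -1.2241, -0.2881]), 'qvel': array([-0.0007, -0.0007,  0.0021,  0.0013,  0.0005, -0.001 ]), 'tau': array([ -0.0017, -58.3274,  29.3293,   7.0012,   0.0088,  -0.0001]), 'tcp_pos': array([ 258.1846, -623.2779,  225.8538]), 'eef_rot': array([-0.1951,  0.9808,  0.0006, -0.0002]), 'contact_force': array([-0.4703,  0.2033,  0.0727]), 'moment': array([-0.0045, -0.0247, -0.0536]), 'width': 87.75741006060254}
```

View pics/top0.png

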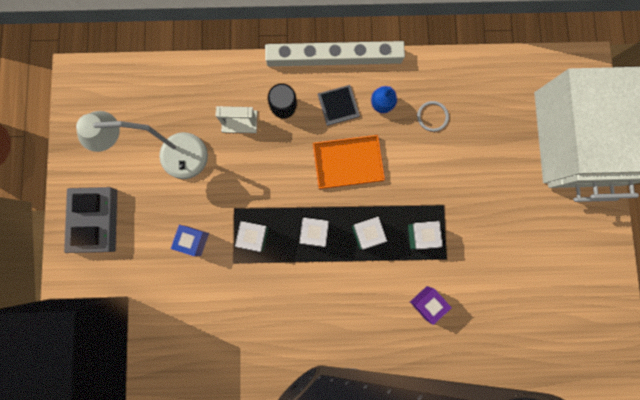

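View pics/side0.png

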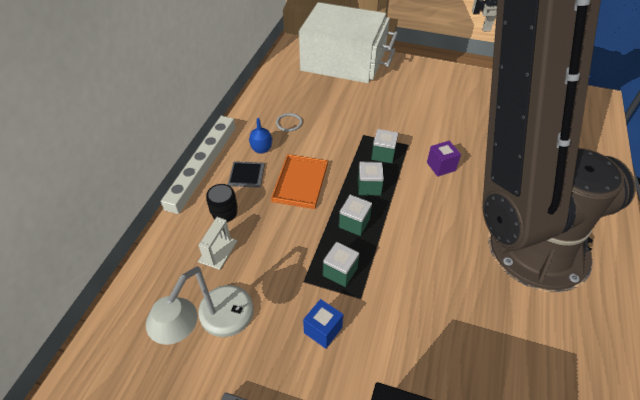

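View pics/wrist0.png

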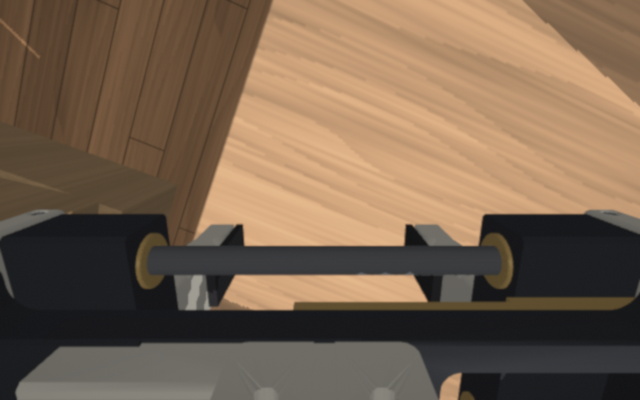

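The top view shows four white-lidded tins on the black mat at about (252,237), (314,232), (370,233) and (426,235), with the orange tray at (349,162).

Candidates that could be mistaken for a tin:
- The four green tins on the mat, which are the ones I want.
- The blue look-alike at top (189,240), side (323,323). I'll leave it alone.
- The purple look-alike at top (430,305), side (444,158). I'll leave it alone.

The side view confirms that only the four on the mat have green bodies.

```bash
cat > h.py <<'E'
import cv2,numpy as np
np.set_printoptions(precision=3,suppress=True)
from plant import bot
def P(n):
    c=bot.get_calibration(n);return np.array([[c['fx'],0,c['cx']],[0,c['fy'],c['cy']],[0,0,1]]),np.array(c['view'])
F=np.diag([1,-1,-1,1.])
def proj(n):
    K,V=P(n); return K@(F@V)[:3]
def plane(n,uv,z):
    K,V=P(n);T=np.linalg.inv(F@V);o=T[:3,3]
    d=(T[:3,:3]@np.linalg.inv(K)@np.c_[np.atleast_2d(uv),np.ones(len(np.atleast_2d(uv)))].T).T
    return o+d*((z-o[2])/d[:,2])[:,None]
def tri(uvs,uvt):
    X=cv2.triangulatePoints(proj("side"),proj("top"),np.float64(uvs).reshape(-1,2).T,np.float64(uvt).reshape(-1,2).T)
    return (X[:3]/X[3]).T
E
python3 - <<'E'
from h import *
res={}
for n in("top","side"):
    im=cv2.imread(f"pics/{n}0.png");hsv=cv2.cvtColor(im,cv2.COLOR_BGR2HSV)
    w=cv2.inRange(hsv,(0,0,165),(180,55,255))
    g=cv2.inRange(hsv,(60,60,20),(95,255,255))
    o=cv2.inRange(hsv,(5,200,120),(16,255,255))
    out=im.copy()
    for nm,m in(("lid",w),("tray",o)):
        for c in cv2.findContours(m,cv2.RETR_EXTERNAL,cv2.CHAIN_APPROX_NONE)[0]:
            a=cv2.contourArea(c)
            if a<250 :continue
            r=cv2.minAreaRect(c); M=cv2.moments(c); print(n,nm,a,np.round([M['m10']/M['m00'],M['m01']/M['m00']],1),r[1],r[2])
            cv2.drawContours(out,[cv2.boxPoints(r).astype(int)],0,(0,0,255),1)
    b=cv2.resize(out[120:320,160:480] if n=="top" else out[90:330,200:520],None,fx=2.4,fy=2.4,interpolation=cv2.INTER_CUBIC)
    cv2.imwrite(f"pics/{n}0seg.png",b)
E
```

```text
top lid 583.0 [427.2 234.5] (24.987863540649414, 25.89322280883789) 84.80557250976562
top lid 578.5 [250.2 235.9] (24.90675163269043, 25.10286521911621) 11.309932708740234
top lid 580.0 [313.7 231.5] (25.309349060058594, 24.912860870361328) 7.594643592834473
top lid 589.0 [369.8 232.5] (24.981992721557617, 25.298219680786133) 71.56505584716797
top lid 607.5 [175.2 160.5] (40.696434020996094, 25.043960571289062) 26.56505012512207
top lid 399.0 [186.3 142.4] (37.09309768676758, 16.85500717163086) 25.016895294189453
top lid 384.5 [ 86.9 125.6] (22.84615707397461, 25.769235610961914) 67.38013458251953
top lid 396.0 [236.  113.5] (21.0, 39.0) 90.0
top lid 10531.5 [589.4 123.3] (115.18408203125, 106.2982177734375) 85.2363510131836
top lid 2039.0 [334.1  50.3] (16.052915573120117, 138.83334350585938) 88.5797348022461
top tray 2903.0 [348.2 161.6] (46.14091873168945, 65.9864730834961) 82.87498474121094
side lid 1078.0 [162.1 322.2] (32.64854049682617, 46.90728759765625) 1.9091522693634033
side lid 1071.5 [221.8 317.4] (39.6486930847168, 49.664390563964844) 79.5625228881836
side lid 554.5 [340.4 257.5] (26.832815170288086, 23.702320098876953) 26.56505012512207
side lid 503.0 [209.8 243.4] (27.7755184173584, 50.97071838378906) 3.3664605617523193
side lid 436.0 [355.1 208. ] (25.811655044555664, 20.79787826538086) 21.801410675048828
side lid 339.0 [370.6 171. ] (22.0, 17.0) 0.0
side lid 305.5 [385.4 138.1] (21.371868133544922, 16.439899444580078) 9.462321281433105
side lid 1247.5 [192.3 167.5] (20.023048400878906, 113.25769805908203) 30.411081314086914
side lid 5104.0 [339.6  41.7] (85.21805572509766, 72.20563507080078) 10.713123321533203
```

View pics/top0seg.png

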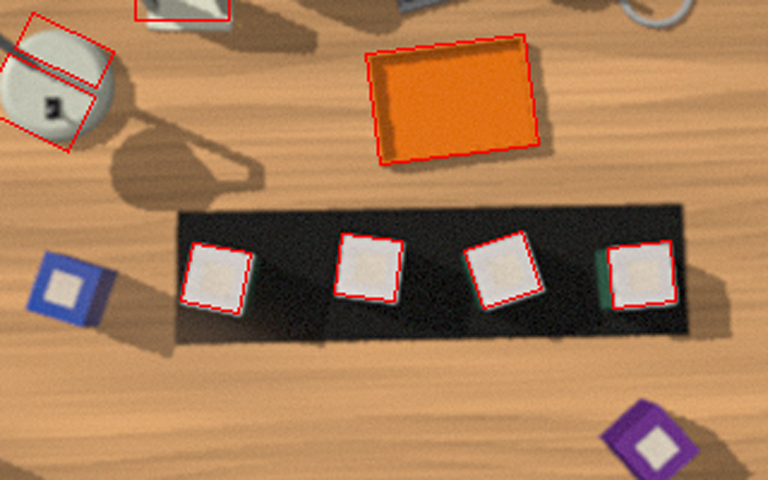

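View pics/side0seg.png

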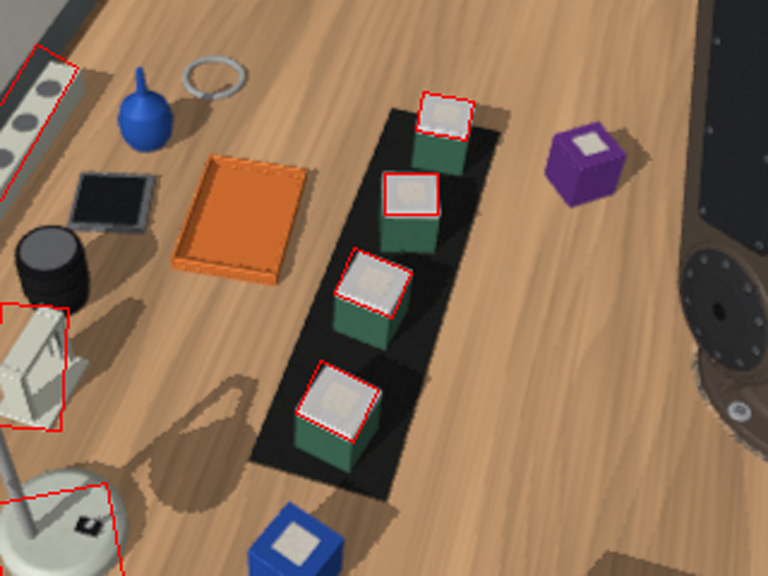

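The crops confirm four green-bodied tins with clean lid boxes, and the tray rim is outlined cleanly too. Next I'll triangulate the lid centres and tray corners.

Run:
```python
from h import *
T=[];
def seg(n,lo,hi,A):
    im=cv2.imread(f"pics/{n}0.png");m=cv2.inRange(cv2.cvtColor(im,cv2.COLOR_BGR2HSV),lo,hi)
    return [c for c in cv2.findContours(m,cv2.RETR_EXTERNAL,cv2.CHAIN_APPROX_NONE)[0] if A[0]<cv2.contourArea(c)<A[1]]
cen=lambda c:np.array(cv2.minAreaRect(c)[0])
t=sorted([c for c in seg("top",(0,0,165),(180,55,255),(400,800)) if 205<cen(c)[1]<265],key=lambda c:-cen(c)[0])
s=sorted([c for c in seg("side",(0,0,165),(180,55,255),(300,600)) if cen(c)[0]>300],key=lambda c:cen(c)[1])
for a,b in zip(t,s):
    X=tri(cen(b),cen(a))[0]
    box=plane("top",cv2.boxPoints(cv2.minAreaRect(a)),X[2])
    e=np.diff(np.r_[box,box[:1]],axis=0); L=np.linalg.norm(e,axis=1)
    yaw=np.degrees(np.arctan2(e[:,1],e[:,0]))
    y=np.degrees(np.angle(np.mean(np.exp(4j*np.radians(yaw)))))/4
    print(X,"sizes",L,"yaw",y,"plane69",plane("top",cen(a),69)[0][:2],plane("side",cen(b),69)[0][:2])
for n in("top","side"):
    c=seg(n,(5,200,120),(16,255,255),(1000,5000));c=max(c,key=cv2.contourArea)
    q=cv2.approxPolyDP(cv2.convexHull(c),5,True)[:,0]; print(n,"tray",q.tolist())
    X=plane(n,q,18);print(X[:,:2].tolist(),X.mean(0))
    h=cv2.minAreaRect(np.float32(plane(n,cv2.convexHull(c)[:,0],18)[:,:2])); print(h)
```

```text
[ 438.306 -206.478   60.613] sizes [62.82  59.713 62.369 59.619] yaw 2.6358943061918128 plane69 [ 438.6   -204.089] [ 436.793 -197.141]
[446.577 -67.683  64.409] sizes [61.071 59.379 60.663 59.201] yaw 16.360545185382104 plane69 [446.883 -66.975] [445.556 -63.279]
[453.438  66.667  61.655] sizes [59.507 60.852 59.489 60.412] yaw -9.198681829978973 plane69 [453.235  66.739] [452.269  72.651]
[447.539 218.582  62.085] sizes [59.502 59.795 59.449 59.362] yaw -12.387716991160946 plane69 [447.114 217.565] [446.704 223.075]
top tray [[376, 135], [382, 180], [319, 187], [314, 143]]
[[698.0421292967926, -101.1740748199873], [580.4669056388689, -111.03325628075025], [566.8053245744859, 49.5870660753086], [681.0675881502353, 59.042433841631976]] [631.595 -25.894  18.   ]
((630.7645263671875, -27.05450439453125), (119.54024505615234, 168.4492950439453), 5.799013137817383)Traceback (most recent call last):
  File "<stdin>", line 17, in <module>
ValueError: max() iterable argument is empty
```

Lid sizes (59–63 mm) and row spacing (about 140 mm) are right. The triangulated heights of 60–64 mm are below the expected 69, probably because the lid's rim side is included in the side-view mask. I'll check heights with two wrist-camera views and redo the tray in the side view.

```bash
cat >> h.py <<'E'
def Q(psi):  # jaws along +y rotated by psi (rad)
    a=np.pi/2+psi/2; return [np.cos(a),np.sin(a),0,0]
from scipy.spatial.transform import Rotation as R
def wristP(st):
    c=bot.get_calibration("wrist");K=np.array([[c['fx'],0,c['cx']],[0,c['fy'],c['cy']],[0,0,1]])
    T=np.eye(4);T[:3,:3]=R.from_quat(st['eef_rot']).as_matrix();T[:3,3]=st['tcp_pos']
    return K@(F@np.linalg.inv(T@np.array(c['T_tool_cam'])))[:3]
E
python3 - <<'E'
from h import *
import pickle
im=cv2.imread("pics/side0.png");m=cv2.inRange(cv2.cvtColor(im,cv2.COLOR_BGR2HSV),(4,180,90),(18,255,255))
m[:,:250]=0;m[:,345:]=0
c=max(cv2.findContours(m,cv2.RETR_EXTERNAL,cv2.CHAIN_APPROX_NONE)[0],key=cv2.contourArea)
q=cv2.approxPolyDP(cv2.convexHull(c),4,True)[:,0];print(cv2.contourArea(c),q.tolist())
D=[]
for i,(p) in enumerate([(510,-70,235),(510,80,235)]):
    bot.move_ptp(p,Q(0)); bot.pause(.2)
    st=bot.read_state(); w=bot.camera("wrist"); D.append((st,w)); cv2.imwrite(f"pics/w1_{i}.png",w[:,:,::-1]); print(st['t'],st['tcp_pos'],st['joint_pos'],st['contact_force'])
pickle.dump(D,open("D.pkl","wb"))
E
```

```text
2034.5 [[287, 155], [327, 161], [314, 208], [272, 201]]
2.525 [509.997 -70.5   234.9  ] [ 0.244  0.088 -0.323  0.    -1.16  -1.816] [ 0.917 -0.248 -0.073]
3.425 [510.064  79.146 235.003] [ 0.535  0.09  -0.32   0.    -1.161 -2.107] [-0.281 -0.47   0.58 ]
```

View pics/w1_0.png

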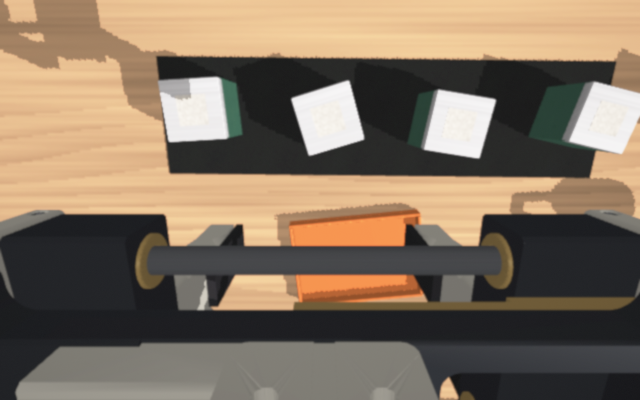

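View pics/w1_1.png

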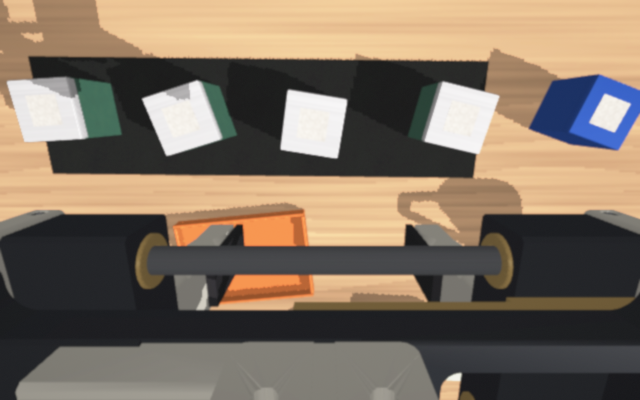

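Both wrist views show the four tins (left is −y), the blue look-alike at (608,113) in view 2 and the tray's near half. I'll triangulate the lid centres and corners from this pair.

Run:
```python
from h import *
import pickle
D=pickle.load(open("D.pkl","rb")); Ps=[wristP(d[0]) for d in D]
L=[]
for i,(st,w) in enumerate(D):
    hsv=cv2.cvtColor(w,cv2.COLOR_RGB2HSV);m=cv2.inRange(hsv,(0,0,110),(180,45,255));m[175:]=0
    m=cv2.morphologyEx(m,cv2.MORPH_OPEN,np.ones((3,3)))
    cs=[c for c in cv2.findContours(m,cv2.RETR_EXTERNAL,cv2.CHAIN_APPROX_NONE)[0] if cv2.contourArea(c)>1800]
    cs=sorted(cs,key=lambda c:cv2.minAreaRect(c)[0][0]); L.append([cv2.minAreaRect(c) for c in cs])
    o=w[:,:,::-1].copy()
    for r in L[-1]: cv2.drawContours(o,[cv2.boxPoints(r).astype(int)],0,(0,0,255),1); print(i,r)
    cv2.imwrite(f"pics/w1seg_{i}.png",o[40:200])
def planeP(Pm,uv,z):
    H=np.linalg.inv(Pm[:,[0,1,3]]+np.c_[np.zeros((3,2)),Pm[:,2]*z]); return cv2.perspectiveTransform(np.float64(uv).reshape(1,-1,2),H)[0]
for k in range(4):
    a,b=[np.array(L[i][k][0]) for i in(0,1)]
    X=cv2.triangulatePoints(Ps[0],Ps[1],a[:,None],b[:,None]);X=(X[:3]/X[3])[:,0]
    print("tin",k+1,X)
    for i in (0,1):
        q=planeP(Ps[i],cv2.boxPoints(L[i][k]),69);r=cv2.minAreaRect(np.float32(q));print("   ",np.array(r[0]),np.array(r[1]),r[2])
# tray side/top tri
t=np.array([[376,135],[382,180],[319,187],[314,143]]);s=np.array([[287,155],[327,161],[314,208],[272,201]])
print(tri(s,t));print(tri(s,t).mean(0))
```

```text
0 ((193.1905517578125, 109.26273345947266), (63.573123931884766, 66.73802947998047), 86.05481719970703)
0 ((328.22015380859375, 117.73394775390625), (62.45027160644531, 61.684017181396484), 73.3007583618164)
0 ((458.41571044921875, 123.86516571044922), (61.911319732666016, 65.95878601074219), 12.994616508483887)
0 ((603.8269653320312, 117.35724639892578), (67.7416763305664, 66.21896362304688), 15.068489074707031)
1 ((47.08409118652344, 109.26106262207031), (63.85824203491211, 76.76293182373047), 86.18592071533203)
1 ((182.1000213623047, 118.30000305175781), (64.51045989990234, 64.51045989990234), 71.56504821777344)
1 ((312.4000244140625, 123.80000305175781), (61.44925308227539, 61.65720748901367), 8.972626686096191)
1 ((460.2735595703125, 117.79244232177734), (62.22433090209961, 65.38361358642578), 15.945395469665527)
tin 1 [ 438.949 -204.48    64.088]
    [ 439.994 -203.419] [61.582 73.909] 3.632753610610962
    [ 439.829 -201.409] [61.441 92.034] 3.4568819999694824
tin 2 [447.799 -66.234  66.311]
    [447.995 -65.974] [62.238 63.931] 16.601974487304688
    [449.281 -65.88 ] [62.345 72.036] 16.842390060424805
tin 3 [453.738  67.221  67.531]
    [454.958  67.452] [70.071 64.681] 77.85826873779297
    [454.211  66.907] [64.134 61.779] 80.92593383789062
tin 4 [447.78  221.261  60.296]
    [448.744 214.638] [84.208 62.494] 76.42095184326172
    [449.15  218.365] [69.67  63.346] 75.21879577636719
[[ 698.447 -101.85    14.447]
 [ 580.525 -111.138   17.432]
 [ 568.084   48.852   -2.133]
 [ 684.594   58.322   -4.934]]
[632.913 -26.453   6.203]
```

View pics/w1seg_0.png

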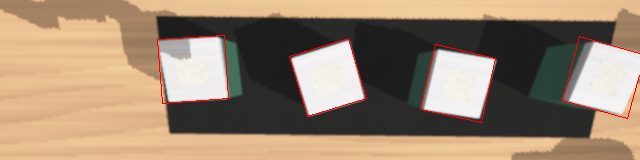

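View pics/w1seg_1.png

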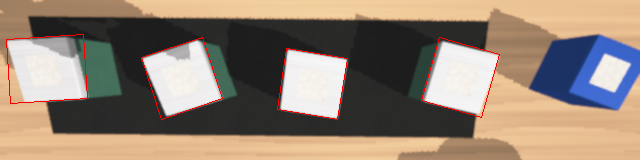

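The two wrist views give lid-top heights of 66–67.5 mm for the tins near the centre. The outer tins read lower because their masks take in the rim. The xy positions from wrist and top agree within 2 mm. The far tray rim measures 14–17 mm against 18 mm expected. Now I'll weigh the tins, starting with tin 3.

```bash
cat >> h.py <<'E'
TIN={1:(439.5,-204,3.),2:(447.8,-66.3,16.5),3:(453.8,67.,-9.3),4:(447.5,217.5,-13.5)}
ZG=22
def fz(n=6):
    v=[]
    for _ in range(n): bot.pause(.05); v.append(bot.read_state()['contact_force'])
    return np.mean(v,0),np.std(v,0)
def weigh(k):
    x,y,a=TIN[k];q=Q(np.radians(a))
    if bot.read_state()['tcp_pos'][2]<99: raise SystemExit("low")
    bot.move_ptp((x,y,110),q); 
    bot.line_to((x,y,ZG),120); s=bot.read_state();print("down",s['tcp_pos'],s['contact_force'])
    bot.pause(.1);f0,_=fz()
    bot.move_gripper(55,30); s=bot.read_state();print("width",s['width'])
    bot.line_to((x,y,ZG+35),80); bot.pause(.3); f1,sd=fz(); s=bot.read_state()
    print("tin",k,"dF",f1-f0,"sd",sd,"width",s['width'],"tcp",s['tcp_pos'],"t",s['t'])
    return (f1-f0)[2]
def putback(k):
    x,y,a=TIN[k]
    bot.line_to((x,y,ZG+5),80);bot.line_to((x,y,ZG+.3),25);bot.pause(.1)
    s=bot.read_state();print("set",s['tcp_pos'],s['contact_force'])
    bot.move_gripper(86);bot.line_to((x,y,112),150);print("t",bot.read_state()['t'])
E
python3 - <<'E'
from h import *
w=weigh(3)
cv2.imwrite("pics/lift3.png",bot.camera("side")[:,:,::-1])
E
```

```text
down [454.611  67.405  22.718] [-0.128  1.044  0.802]
width 60.032048749610844
tin 3 dF [-0.264  0.276 -5.147] sd [0.499 0.57  0.395] width 59.730072719010124 tcp [453.794  67.006  56.947] t 7.1333
```

View pics/lift3.png

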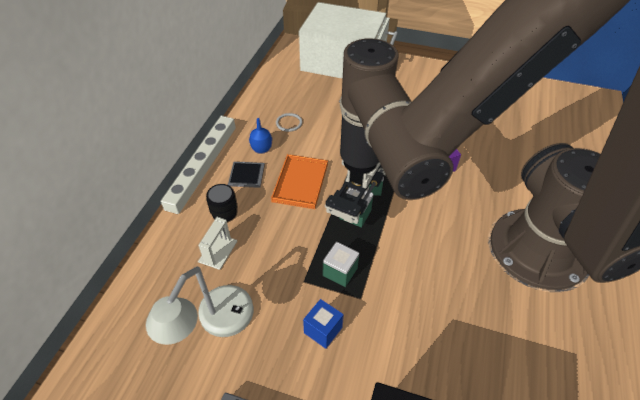

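Lifting tin 3 changed the wrist force by −5.1 N, about 0.52 kg, which matches the loaded tin (an empty one would give about −1.3 N). The picture shows it held clear of the mat at about (350,205), with its neighbours undisturbed. I'll repeat the reading over a longer average, then carry it to the tray and lower it with force feedback.

Run:
```python
from h import *
print("longer",fz(15))
x,y=631.5,-26.5;q=Q(np.radians(5.8))
bot.line_to((453.8,67,105),120)
bot.line_to((x,y,105),150,ori=q); bot.pause(.2); f0,_=fz(8);print(f0,bot.read_state()['width'])
bot.line_to((x,y,32),80);bot.pause(.1)
z=29
while z>20:
    bot.line_to((x,y,z),20); f,_=fz(3); s=bot.read_state(); print(z,s['tcp_pos'][2],(f-f0)[2])
    if (f-f0)[2]>2.0: break
    z-=1 if z>26 else .5
print(bot.read_state()['t'],bot.read_state()['width'])
cv2.imwrite("pics/place.png",bot.camera("side")[:,:,::-1])
```

```text
longer (array([ 0.039, -0.055, -5.03 ]), array([0.529, 0.589, 0.436]))
[ 0.44   0.08  -4.725] 59.766402887279604
29 29.049799679391835 0.021493123492179578
28 28.01347617954199 -0.36865038881231715
27 26.99800373248571 -0.10803460572742107
26 26.00851672210743 0.007154701499270111
25.5 25.53789620121329 0.1479963361736365
25.0 24.996468312348057 -0.4880502493001968
24.5 24.52143330931716 -0.02262627181272503
24.0 24.008703076989754 -0.10109175863923081
23.5 23.480495894248193 -0.31715006567492576
23.0 23.014177436407103 0.521230683697695
22.5 23.041171061284963 9.304304909245719
16.1917 59.82418509688043
```

View pics/place.png

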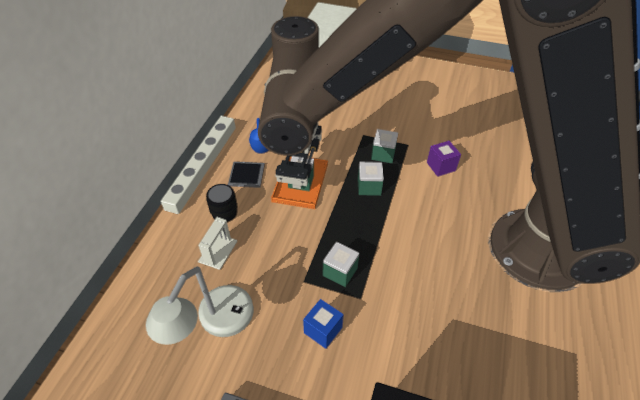

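The tin touched the tray floor at TCP z = 23.0, matching the 4 mm floor height. The picture shows it inside the tray at about (298,180). I'll release, retreat and check.

Run:
```python
from h import *
x,y=631.5,-26.5
bot.line_to((x,y,23),20);bot.move_gripper(84);bot.pause(.2)
bot.line_to((x,y,120),80);print(bot.read_state()['contact_force'])
bot.line_to((x,y,200),150);bot.move_ptp((300,-560,230),Q(np.radians(-20)));bot.pause(.3)
s=bot.read_state();print(s['t'],s['tcp_pos'],s['contact_force'],s['width'])
out=[]
for n in("top","side"):
    im=bot.camera(n)[:,:,::-1].copy();cv2.imwrite(f"pics/{n}_end.png",im)
im=cv2.imread("pics/top_end.png");m=cv2.inRange(cv2.cvtColor(im,cv2.COLOR_BGR2HSV),(0,0,165),(180,55,255))
for c in cv2.findContours(m,cv2.RETR_EXTERNAL,cv2.CHAIN_APPROX_NONE)[0]:
    r=cv2.minAreaRect(c)
    if 400<cv2.contourArea(c)<800: print(r,plane("top",r[0],69)[0])
```

```text
[ 0.48  -0.852 -0.805]
21.9333 [ 300.424 -559.753  229.98 ] [-0.15  -0.011 -0.442] 83.9983718534808
((427.4017028808594, 234.41806030273438), (24.987863540649414, 25.89322280883789), 84.80557250976562) [ 438.6   -204.089   69.   ]
((250.2307586669922, 235.84616088867188), (25.102861404418945, 25.102861404418945), 11.309932708740234) [447.062 217.338  69.   ]
((369.85003662109375, 232.55003356933594), (24.98199462890625, 25.298221588134766), 71.56505584716797) [446.883 -66.975  69.   ]
((350.1799621582031, 157.25997924804688), (23.7587890625, 25.173004150390625), 81.8698959350586) [630.603 -27.162  69.   ]
((176.00001525878906, 163.0), (41.14365005493164, 25.043960571289062), 26.56505012512207) [627.448 394.752  69.   ]
((187.0675506591797, 140.99819946289062), (37.09309768676758, 16.85500717163086), 25.016895294189453) [681.245 368.566  69.   ]
((235.5, 117.5), (21.0, 39.0), 90.0) [737.282 250.646  69.   ]
```

View pics/top_end.png

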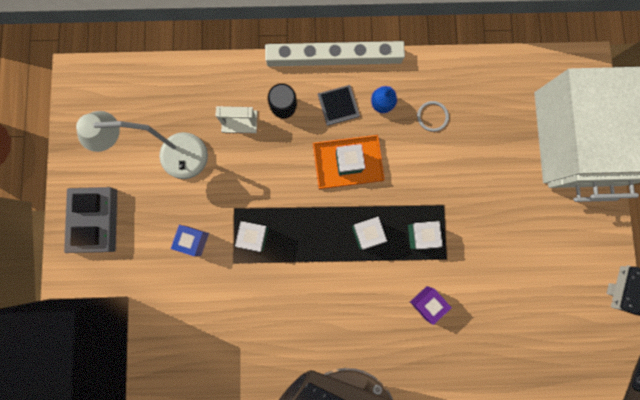

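View pics/side_end.png

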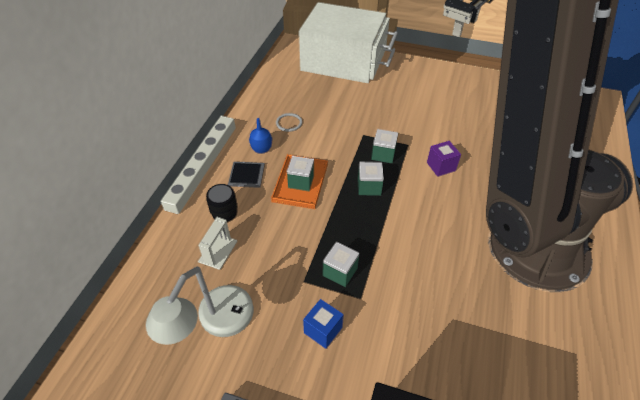

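The tin stands upright in the tray (top (350,157), side (300,173)). The other three are at their original pixels, and the bystanders and look-alikes look unmoved. The arm is clear, so I'm handing in.

```bash
python3 -c "
from plant import bot
bot.close_job()"
```

```text
the job is handed in; nothing more can be done
```

I found the loaded tin on the first lift, stood it upright in the orange tray, and handed the job in at about 22 s of the 72 s limit.

- **Which tin:** it was the one at about (454, 67) mm on the mat, which I numbered tin 3 counting from −y. It changed the wrist force by −5.0 to −5.1 N, about 0.52 kg, where an empty tin would give about −1.3 N. That was clear enough that I did not lift the other three.
- **Placing:** I lowered it slowly until it touched the tray floor at the expected height, with a contact force of about 9 N, then released it. The top view puts it at (630.6, −27.2) mm, against a measured tray centre of (631.5, −26.5) mm.
- **Other things:** the other three tins are within 0.3 mm of where they started in the top view. The bystanders and the blue and purple look-alikes look unmoved in both final pictures.
- **Checks that disagreed:** some lid heights came out low, at 60–67 mm against the expected 69 mm. The likely cause is that the lid rim was counted as part of the lid top in slanted views. The near tray corners were also too low in the top-and-side measurement (about −2 to −5 mm, against 18 mm for the rim). The clean grasp and the touchdown height matched the sizes given in the task.

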